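Aim the bench magnifier at the ratchet wheel

TASK

Swivel and tilt the bench magnifier so that its lens looks straight at the steel ratchet wheel on the movement standing on the turntable: the wheel's middle should lie on the line through the middle of the lens, square to the glass (either face of the lens will do). Move the lens by its fork, knobs, rim or stud and keep off the glass, leave the movement and the other things where they lie, and let go when it is aimed.

Things in the scene. Friction and masses are not known exactly. Their poses are not given: they have to be found in the camera images.
- fork (a joint): swivel of the magnifier's fork about its upright post (rad, positive anticlockwise seen from above, stops at -2.9 and 2.9). It has stiff friction: about 3 N of sideways push on a tension knob turns it, and it stays where it is left.
- head (a joint): tilt of the lens in the fork (rad, 0 = lens upright, glass vertical; positive turns the lens's +x face downward, its top stud moving towards +x; stops at -1.2 and 1.2). It has stiff friction: about 2 N on the stud moves it, and it stays where it is left.
- lens_center (a point): middle of the round lens, on both the swivel and the tilt axis, 215 mm above the table. Its x axis is the lens's line of sight (square to the glass; both faces are alike), its y axis the tilt axis through the two knobs, its z axis points to the stud. The brass rim is 90 mm across outside, 78 mm inside and 14 mm wide along x; the glass is set back inside it, 5 mm at the edge, 3 mm in the middle.
- stud_top (a point): end of the plain round brass finger stud, 12 mm across, which stands 21 mm out of the lens's rim (from 45 to 66 mm from the lens centre); it tilts with the lens and is the handy place to push for tilting.
- knob_a (a point): middle of the round knurled tension knob on the fork at the lens's +y side: 28 mm across, 20 mm long along y, its middle 66.5 mm from the lens centre. It swivels with the fork and does not tilt; the flat fork arm (16 mm wide, 5 mm thick) lies between it and the rim.
- knob_b (a point): middle of the equal tension knob on the lens's -y side.
- glass: the glass of the lens, 78 mm across, inside the brass rim; not to be touched.
- magnifier: the magnifier's round cast-iron foot, 120 mm across and 16 to 30 mm high, screwed to the table, with a 14 mm steel post up to the U-shaped fork, whose flat cross bar lies 151 to 158 mm above the table and whose two arms rise beside the lens's rim; origin at the centre of its underside.
- ratchet (a point): middle of the upper face of the steel ratchet wheel, a toothed disc 36 mm across and 4 mm thick, the largest steel part on the brass movement plate, 84 mm above the table; 40 mm off the plate's middle towards one short edge. A 6 mm winding square stands 6 mm up from it.
- movement: brass movement plate, 110 by 140 by 4 mm, standing loose on four 36 mm pillars on the turntable; origin at the middle between the pillars' feet, 40 mm above the table. The ratchet wheel lies towards its +y short edge.
- turntable: cast-iron turntable with a 190 mm disc whose top is 40 mm above the table; the foot is fixed, the disc can turn stiffly; origin at the centre of its underside.
- mallet_head (a point): middle of the head (60 by 95 by 50 mm) of the oak mallet lying on the table; its 190 mm handle runs along its -x.
- case_mid (a point): middle of the flat tin tweezers case, 44 by 152 by 21 mm, lying on the table.
- spandrel_mid (a point): about the middle of the gilt L-shaped spandrel corner piece, 75 mm along each leg and 6 mm thick with bosses to 14 mm, lying on the table.

How it is judged:
By the outcome, as a careful person would: the job done as asked, in the order asked, and still so for the second after the job is handed in, with the robot touching nothing.
It also fails if it takes over 48 s, if anything falls off the work surface, if the arm or the gripper's body presses on something with over 40 N, if the wrist force passes 120 N, or if a joint passes its speed limit or range.

ROBOT

A 6-joint arm with a two-finger parallel gripper is mounted at the origin on the work surface. World frame = base frame: x ahead of the robot, y to its left, z up, the work surface at z = 0. Lengths are in m, angles in rad, forces in N, time in s.
With the tool pointing down it reaches from about 0.4 to 0.925 m from the base axis. Payload 3.4 kg.
Tool frame: the origin (TCP) lies midway between the tips of the shut fingers; the grasp point (between the pads) lies 19 mm behind it; z points along the fingers, y is the line along which they close (so a half turn about z gives the same grasp; the last joint's range is limited). The gripper opens to 85 mm and grips with 20 to 120 N. Pads are 22 mm wide; open, the fingers measure 114 mm over their backs; the gripper's body (76 mm by 85 mm) begins 54 mm behind the grasp point. The pads swing forward as they close: fully open they stand 13 mm farther back than shut.
Start: joints at [-1.423, 0.307, 1.506, -0, 1.328, -0.073], TCP at [0.126, -0.561, 0.231] pointing down, gripper open.
Joint ranges: [-3.12, 3.12], [-1.05, 2.28], [0.14, 2.33], [-1.42, 4.57], [0.1, 2.73], [-2.68, 2.68]. Speed limits (rad/s): [2.57, 2.57, 3.14, 3.14, 3.14, 3.14].

INTERFACE

Orientations are given as a unit quaternion [x, y, z, w].
In Python, from plant import get_state, viewer, order, search_frame gives the robot as it stands. The module is installed in compiled form; this text tells all that it offers.
- The arm moves only by the tool send_rows, never from a script. Its argument "rows" is a list of rows, each an object of numbers: "tx", "ty", "tz": the shift along the world's x, y, z scaled (see below); "wx", "wy", "wz": the turn, a rotation vector about the world's x, y, z scaled (see below). A call has exactly 8 rows; each row shifts and turns the commanded pose from where the row before left it; what a row does not reach is not made up. The controller multiplies each number of a shift by 0.6 m and each number of a turn by 2 pi rad. A row lasts 1/8 s, in which the tool goes at most 62.5 mm and 10.7 degrees, less where a joint would pass 70% of its speed; a pose out of reach is approached as far as the arm can. A call with a number of a shift or a turn outside -1 to 1 is refused whole. A call with a gripper value outside its range is refused whole. "claw" is the closure in counts, from 0 (fully open) to 255 (shut), set as the call begins (left out, the last holds). The fingers move at their own pace and stop on an object; "newtons" is the grip in N (left out, the last holds). Time passes only in rows, so rows that do not move let the fingers close, or fill a call up. It gives the time, the measured TCP pose, the force, the opening and the grip force at its end, in the units of the state.
- get_state(): the state, without advancing time (a new reading comes with each control period).
- viewer.read_camera(name): name is "scene" or "top" or "wrist"; returns (picture, depth): 480x640x3 uint8, red, green, blue; 480x640 float32, m along the optical axis (not along the pixel's ray), 0 where there is no reading.
- viewer.get_calibration(name): a dict with "fov_y" (degrees; the focal length in pixels is half the picture's height over the tangent of half this angle, whatever the lens; pixels are square), "cx", "cy" (the principal point, pixels), "k1" (the pictures are not rectified: a ray, as slopes to the right and down, at radius r is drawn at 1 + k1 r^2 times it, then the intrinsics apply), "extrinsics" (4x4, takes a point from camera to world coordinates). Camera axes: x right, y down, z forward; pixel columns grow to the right and rows downward; lengths in m; the calibration is good to about 2 mm. A picture is of the moment at which its call begins: read the wrist's pose just before it. get_calibration takes no time and is no camera call; for the wrist camera it gives the pose at the moment of the call.
- order.sign_off(): hands the job in; it is judged then, once.
Trained networks look in the newest picture that a camera, given by its name, has taken for a name from the list of things; names that differ only in an ending like _2 or _b are one class to them, and where a whole thing is asked for, a point or a joint stands for the part that bears it (a point fixed in the world has none). Each returns a list of dicts, best first, with "score" (0 to 1); they miss things now and then, are a little off and sometimes report something else, mostly with a low value. They report only what shows in the picture. A call takes as long as a camera call.
- search_frame(camera, label): "xy" ([column, row] in pixels, amid what is visible of it).
The state is a dict: "t": time; "joint_pos": joint angles; "qvel": joint speeds; "tau": joint torques, N m; "tool_pos": TCP position; "tcp_rot": TCP orientation; "contact_force": force on the tool from outside, world axes, zero at the start; "moment": the same for the moment, N m; "finger_gap": opening from 0.0 (shut) to 1.0 (fully open); "finger_force": force on a finger pad.
Only numpy, scipy, OpenCV 4.12 (cv2) and the standard library are available. Lean on these libraries where they do the work, as an engineer would, in place of code of your own. Each camera call takes 0.05 s, during which the arm holds its last target. There are 200 camera calls.

## Working session

There is one attempt and no reset: what is moved stays moved. The work goes in short steps, Python scripts to look and compute and a tool call to move; the robot and the scene stay as the last step left them, time stands still between calls to the robot, and variables do not carry over. Pictures are saved under pics/ and viewed, at most 10 in all, crops included, and the job is handed in when it is done.

Besides the shell and the picture viewer there is one more tool, called after "Call:" as name(argument=value, ...) on one line, values as JSON. send_rows: Moves the arm, as the interface text tells. Its arguments: {"type":"object","properties":{"rows":{"type":"array","items":{"type":"object","properties":{"tx":{"type":"number"},"ty":{"type":"number"},"tz":{"type":"number"},"wx":{"type":"number"},"wy":{"type":"number"},"wz":{"type":"number"}}}},"claw":{"type":"number"},"newtons":{"type":"number"}},"required":["rows"]}

```bash
mkdir -p pics; cat > h.py <<'E'
import numpy as np, cv2
from plant import get_state, viewer, order, search_frame
def cal(n):
    c=viewer.get_calibration(n); f=240/np.tan(np.radians(c['fov_y'])/2)
    return f,c['cx'],c['cy'],c['k1'],np.array(c['extrinsics'])
def snap(n,name=None):
    c=cal(n); p,d=viewer.read_camera(n)
    if name: cv2.imwrite('pics/'+name,p[:,:,::-1])
    return c,p,d
def ray(c,u,v):
    f,cx,cy,k,E=c; x=(np.asarray(u,float)-cx)/f; y=(np.asarray(v,float)-cy)/f; a,b=x,y
    for _ in range(20):
        s=1+k*(a*a+b*b); a,b=x/s,y/s
    return a,b
def world(c,u,v,z):
    a,b=ray(c,u,v); P=np.stack([a*z,b*z,np.asarray(z)+0*a],-1)
    return P@c[4][:3,:3].T+c[4][:3,3]
def cloud(c,d):
    v,u=np.mgrid[0:480,0:640]; W=world(c,u,v,d.astype(float)); W[d==0]=np.nan; return W
def pix(c,P):
    f,cx,cy,k,E=c; q=(np.asarray(P)-E[:3,3])@E[:3,:3]; a,b=q[...,0]/q[...,2],q[...,1]/q[...,2]; s=1+k*(a*a+b*b)
    return np.stack([a*s*f+cx,b*s*f+cy],-1)
E
python3 - <<'E'
from h import *
np.set_printoptions(precision=4,suppress=True)
for n in('scene','top'):
    c,p,d=snap(n,n+'0.png'); W=cloud(c,d); print(n,c[4][:3,3],c[0])
    for l in('ratchet','knob_a','stud_top','lens_center','magnifier','movement','mallet_head'):
        for r in search_frame(n,l)[:3]:
            u,v=map(int,r['xy']); print(l,r['score'],r['xy'],W[v,u])
print(get_state())
E
```

```text
scene [0.9637 0.3409 0.8245] 455.7425968011934
ratchet 0.7 [248.5, 269.9] [ 0.611  -0.1068  0.0803]
knob_a 0.78 [386.5, 238.8] [0.476  0.1222 0.208 ]
knob_a 0.22 [385.6, 233.6] [0.4778 0.1197 0.2215]
stud_top 0.97 [384.2, 233.8] [0.481  0.1192 0.2242]
lens_center 0.84 [387.0, 233.4] [0.4756 0.1224 0.2213]
magnifier 0.88 [379.3, 260.2] [0.4871 0.1204 0.1542]
movement 0.81 [253.0, 267.8] [ 0.6018 -0.101   0.0818]
movement 0.56 [387.0, 238.8] [0.4744 0.1235 0.2074]
mallet_head 0.91 [461.9, 367.9] [0.5353 0.3384 0.0514]
top [0.4642 0.0116 1.3962] 584.072337762944
ratchet 0.58 [372.9, 213.5] [ 0.6062 -0.1017  0.0837]
knob_a 0.56 [267.4, 269.5] [0.4764 0.1163 0.2742]
stud_top 0.8 [268.3, 268.8] [0.4785 0.1159 0.2578]
magnifier 0.87 [277.3, 272.8] [0.4715 0.1066 0.1481]
movement 0.73 [373.7, 216.0] [ 0.5994 -0.1039  0.084 ]
mallet_head 0.95 [183.3, 253.9] [0.5145 0.3325 0.0494]
{'t': 0.8, 'joint_pos': array([-1.4235,  0.3068,  1.5064,  0.    ,  1.3284, -0.0735]), 'qvel': array([ 0.0013, -0.0001, -0.0005, -0.    , -0.0003,  0.002 ]), 'tau': array([  0.0021, -45.7387, -25.2322,   0.0007,   0.0008,   0.    ]), 'tool_pos': array([ 0.1259, -0.5611,  0.2313]), 'tcp_rot': array([0.9939, 0.1102, 0.    , 0.    ]), 'contact_force': array([-0.025 , -0.9134, -0.5029]), 'moment': array([ 0.0044, -0.0257, -0.0439]), 'finger_force': 0.0, 'finger_gap': 0.9988956808214091}
```

```bash
python3 - <<'E'
import cv2,numpy as np
a=cv2.imread('pics/scene0.png');b=cv2.imread('pics/top0.png')
A=cv2.resize(a[180:330,180:480],None,fx=2.66,fy=2.66,interpolation=cv2.INTER_CUBIC)[:, :800]
B=cv2.resize(b[150:330,210:450],None,fx=3.3,fy=3.3,interpolation=cv2.INTER_CUBIC)
cv2.imwrite('pics/a.png',A);cv2.imwrite('pics/b.png',B)
E
```

```text
(no output)
```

View pics/a.png

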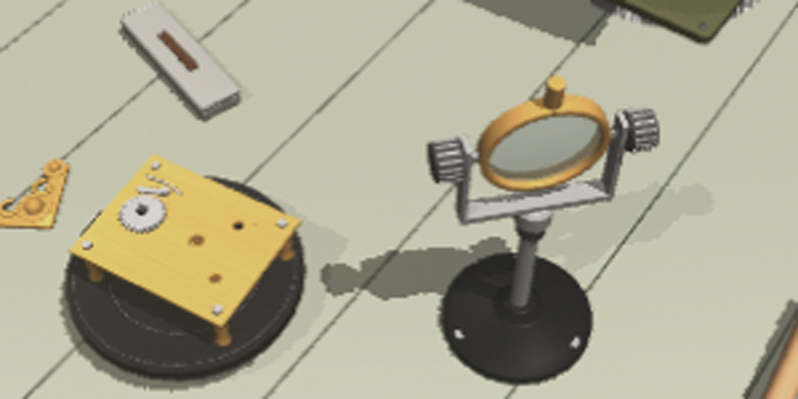

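View pics/b.png

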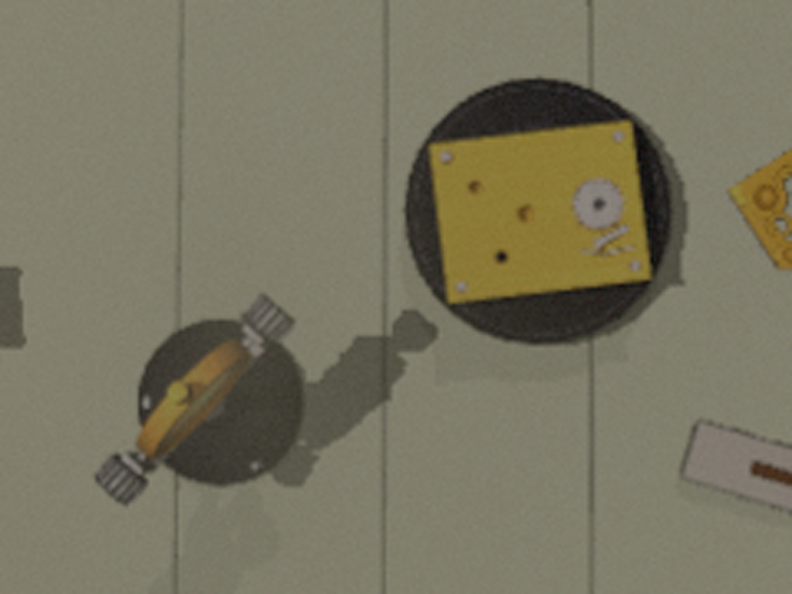

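View pics/scene0.png

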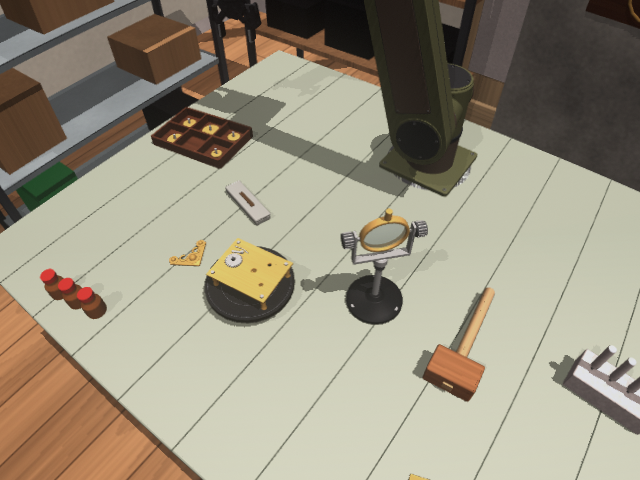

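Pictures: the ratchet is at crop-b (598,203), so top pixel (391.2,211.5). The knobs are at top pixels (291,246) and (247,295), and the stud is at about (264,269), leaning away from the movement.

```bash
python3 - <<'E'
from h import *
np.set_printoptions(precision=4,suppress=True)
c,p,d=snap('top'); W=cloud(c,d)
def atz(c,u,v,z):
    o=world(c,u,v,0.);q=world(c,u,v,1.);return o+(q-o)*(z-o[2])/(q[2]-o[2])
cs,ps,ds=snap('scene'); Ws=cloud(cs,ds)
# steel disc centroid, top
def ratch(c,p,W,uv):
    g=p.astype(int); sat=g.max(2)-g.min(2); m=(sat<40)&(abs(W[...,2]-.084)<.012)
    u0,v0=map(int,uv); k=np.zeros_like(m);k[v0-13:v0+14,u0-13:u0+14]=1
    ys,xs=np.nonzero(m&k); return xs.mean(),ys.mean(),len(xs)
a=ratch(c,p,W,(391,211)); print('ratchet top',a,atz(c,a[0],a[1],.084),atz(c,391.2,211.5,.084))
b=ratch(cs,ps,Ws,(233,260)); print('ratchet scene',b,atz(cs,b[0],b[1],.084),atz(cs,233.,260,.084))
for n,q in(('kA',(291.2,246.4)),('kB',(247,294.8))): print(n,atz(c,*q,.215+.012))
for n,q in(('kB',(348.5,240.5)),('kA',(420,229))): print('scene',n,atz(cs,*q,.215))
for Wx in (W,Ws):
    P=Wx.reshape(-1,3); P=P[(np.hypot(P[:,0]-.475,P[:,1]-.115)<.11)&(P[:,2]>.14)&(P[:,2]<.33)]
    print(len(P),P.min(0),P.max(0)); np.save('/tmp/P%d.npy'%len(P),P)
    R=P[P[:,2]>.165]; m=R.mean(0); u,s,v=np.linalg.svd(R-m); print(m,v,s)
E
```

```text
ratchet top (np.float64(391.43283582089555), np.float64(212.44278606965173), 201) [ 0.6077 -0.1456  0.084 ] [ 0.6098 -0.1451  0.084 ]
ratchet scene (np.float64(233.76415094339623), np.float64(258.85377358490564), 212) [ 0.6108 -0.1459  0.084 ] [ 0.6139 -0.1451  0.084 ]
kA [0.5225 0.0726 0.227 ]
kB [0.4251 0.1601 0.227 ]
scene kB [0.525  0.0747 0.215 ]
scene kA [0.4273 0.1631 0.215 ]
955 [0.4085 0.0592 0.1401] [0.538  0.1778 0.285 ]
[0.4724 0.1179 0.2286] [[-0.7412  0.6709 -0.0201]
 [ 0.0747  0.1122  0.9909]
 [-0.6671 -0.733   0.1333]] [1.341  0.7388 0.1655]
2701 [0.4144 0.0568 0.1401] [0.5421 0.1783 0.2829]
[0.4803 0.1194 0.2211] [[ 0.7393 -0.6712  0.0538]
 [ 0.0107 -0.0682 -0.9976]
 [ 0.6733  0.7381 -0.0432]] [1.839  1.1672 0.2003]
```

Call:
send_rows(rows=[{"tx": 0.07,"ty": 0.055,"tz": 0.028,"wz": 0.0278},{"tx": 0.07,"ty": 0.055,"tz": 0.028,"wz": 0.0278},{"tx": 0.07,"ty": 0.055,"tz": 0.028,"wz": 0.0278},{"tx": 0.07,"ty": 0.055,"tz": 0.028,"wz": 0.0278},{"tx": 0.07,"ty": 0.055,"tz": 0.028,"wz": 0.0278},{"tx": 0.07,"ty": 0.055,"tz": 0.028,"wz": 0.0278},{"tx": 0.07,"ty": 0.055,"tz": 0.028,"wz": 0.0278},{"tx": 0.07,"ty": 0.055,"tz": 0.028,"wz": 0.0278}], claw=0, newtons=40)

```text
invalid input
```

Call:
send_rows(rows=[{"tx": 0.07,"ty": 0.055,"tz": 0.028,"wx": 0,"wy": 0,"wz": 0.0278},{"tx": 0.07,"ty": 0.055,"tz": 0.028,"wx": 0,"wy": 0,"wz": 0.0278},{"tx": 0.07,"ty": 0.055,"tz": 0.028,"wx": 0,"wy": 0,"wz": 0.0278},{"tx": 0.07,"ty": 0.055,"tz": 0.028,"wx": 0,"wy": 0,"wz": 0.0278},{"tx": 0.07,"ty": 0.055,"tz": 0.028,"wx": 0,"wy": 0,"wz": 0.0278},{"tx": 0.07,"ty": 0.055,"tz": 0.028,"wx": 0,"wy": 0,"wz": 0.0278},{"tx": 0.07,"ty": 0.055,"tz": 0.028,"wx": 0,"wy": 0,"wz": 0.0278},{"tx": 0.07,"ty": 0.055,"tz": 0.028,"wx": 0,"wy": 0,"wz": 0.0278}], claw=0, newtons=40)

```text
t: 1.9
tool_pos: [0.4631, -0.2958, 0.3665]
tcp_rot: [0.688, 0.726, -0.0, 0.0]
contact_force: [0.5, -0.4, -0.2]
finger_gap: 1.005
finger_force: 0.0
```

Call:
send_rows(rows=[{"tx": 0.014,"ty": 0.074,"tz": 0.003,"wx": 0,"wy": 0,"wz": 0.0156},{"tx": 0.014,"ty": 0.074,"tz": 0.003,"wx": 0,"wy": 0,"wz": 0.0156},{"tx": 0.014,"ty": 0.074,"tz": 0.003,"wx": 0,"wy": 0,"wz": 0.0156},{"tx": 0.014,"ty": 0.074,"tz": 0.003,"wx": 0,"wy": 0,"wz": 0.0156},{"tx": 0.014,"ty": 0.074,"tz": 0.003,"wx": 0,"wy": 0,"wz": 0.0156},{"tx": 0.014,"ty": 0.074,"tz": 0.003,"wx": 0,"wy": 0,"wz": 0.0156},{"tx": 0.014,"ty": 0.074,"tz": 0.003,"wx": 0,"wy": 0,"wz": 0.0156},{"tx": 0.014,"ty": 0.074,"tz": 0.003,"wx": 0,"wy": 0,"wz": 0.0156}])

```text
t: 2.9
tool_pos: [0.5292, 0.0596, 0.3803]
tcp_rot: [0.36, 0.933, 0.0, 0.0]
contact_force: [1.5, 0.3, -0.2]
finger_gap: 1.005
finger_force: 0.0
```

```bash
python3 - <<'E'
from h import *
np.set_printoptions(precision=4,suppress=True)
c,p,d=snap('wrist','w1.png'); W=cloud(c,d); print(get_state()['tool_pos'],get_state()['tcp_rot']); print(c[4])
np.savez('/tmp/w1',W=W,p=p)
for l in('knob_a','stud_top','lens_center'):
    for r in search_frame('wrist',l)[:3]:
        u,v=map(int,r['xy']); print(l,r['score'],r['xy'],W[v,u])
E
```

```text
[0.5301 0.065  0.3804] [ 0.3565  0.9343  0.0029 -0.0004]
[[ 0.6716  0.707   0.2216  0.4717]
 [ 0.7409 -0.6403 -0.2024  0.1132]
 [-0.0012  0.3002 -0.9539  0.5221]
 [ 0.      0.      0.      1.    ]]
knob_a 0.61 [331.0, 114.3] [0.4699 0.1255 0.2586]
stud_top 0.82 [330.2, 122.0] [0.4733 0.1209 0.2769]
lens_center 0.82 [327.4, 122.4] [0.472  0.1199 0.2596]
```

View pics/w1.png

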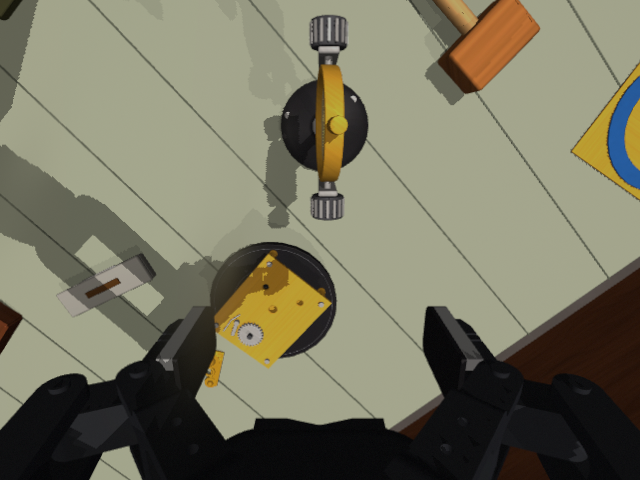

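The wrist view shows the knobs at (327,206) and (328,32), the stud end at (339,125), and the ratchet at (250,335).

```bash
cat >> h.py <<'E'
def atz(c,u,v,z):
    o=world(c,u,v,0.);q=world(c,u,v,1.);return o+(q-o)*(z-o[2])/(q[2]-o[2])
E
python3 - <<'E'
from h import *
np.set_printoptions(precision=4,suppress=True)
c=cal('wrist'); Z=np.load('/tmp/w1.npz'); W=Z['W']; p=Z['p'].astype(int)
r=atz(c,250,335,.084); print('ratchet',r)
a=atz(c,327,206,.215); b=atz(c,328.,33,.215); print(a,b,(a+b)/2,np.degrees(np.arctan2(*(a-b)[1::-1])),np.linalg.norm(a-b))
print('stud',atz(c,339,125,.28))
# silhouettes by depth
for n,(v0,v1,u0,u1) in dict(near=(196,222,305,350),far=(12,50,305,352)).items():
    m=np.zeros((480,640),bool);m[v0:v1,u0:u1]=1; m&=(W[...,2]>.195)
    ys,xs=np.nonzero(m); print(n,xs.min(),xs.max(),ys.min(),ys.max(),xs.mean(),ys.mean(),np.nanmax(W[m][:,2]))
m=(np.hypot(W[...,0]-.475,W[...,1]-.117)<.03)&(W[...,2]>.272)
ys,xs=np.nonzero(m); print('stud',len(xs),xs.mean(),ys.mean(),W[m].mean(0))
E
```

```text
ratchet [ 0.6094 -0.1443  0.084 ]
[0.5234 0.0738 0.215 ] [0.4245 0.1637 0.215 ] [0.474  0.1188 0.215 ] -42.24877019570795 0.13365750229028253
stud [0.4784 0.123  0.28  ]
near 311 344 196 220 327.4815286624204 207.17707006369426 0.23036841507529993
far 310 347 15 49 328.52789005658855 32.587712206952304 0.23078851391748484
stud 293 338.19795221843003 124.66552901023891 [0.478  0.1236 0.2796]
```

Call:
send_rows(rows=[{"tx": -0.0013,"ty": 0.0016,"tz": -0.038,"wx": 0,"wy": 0,"wz": 0},{"tx": -0.0013,"ty": 0.0016,"tz": -0.038,"wx": 0,"wy": 0,"wz": 0},{"tx": -0.0013,"ty": 0.0016,"tz": -0.038,"wx": 0,"wy": 0,"wz": 0},{"tx": -0.0013,"ty": 0.0016,"tz": -0.038,"wx": 0,"wy": 0,"wz": 0},{"tx": -0.0013,"ty": 0.0016,"tz": -0.038,"wx": 0,"wy": 0,"wz": 0},{"tx": -0.0013,"ty": 0.0016,"tz": -0.038,"wx": 0,"wy": 0,"wz": 0},{"tx": -0.0013,"ty": 0.0016,"tz": -0.038,"wx": 0,"wy": 0,"wz": 0},{"tx": -0.0013,"ty": 0.0016,"tz": -0.038,"wx": 0,"wy": 0,"wz": 0}])

```text
t: 4.1
tool_pos: [0.5227, 0.0641, 0.1971]
tcp_rot: [0.362, 0.932, -0.0, 0.0]
contact_force: [0.8, 0.6, 0.4]
finger_gap: 1.002
finger_force: 0.0
```

Call:
send_rows(rows=[{"tx": 0,"ty": 0,"tz": 0,"wx": 0,"wy": 0,"wz": 0},{"tx": 0,"ty": 0,"tz": 0,"wx": 0,"wy": 0,"wz": 0},{"tx": 0,"ty": 0,"tz": 0,"wx": 0,"wy": 0,"wz": 0},{"tx": 0,"ty": 0,"tz": 0,"wx": 0,"wy": 0,"wz": 0},{"tx": 0,"ty": 0,"tz": 0,"wx": 0,"wy": 0,"wz": 0},{"tx": 0,"ty": 0,"tz": 0,"wx": 0,"wy": 0,"wz": 0},{"tx": 0,"ty": 0,"tz": 0,"wx": 0,"wy": 0,"wz": 0},{"tx": 0,"ty": 0,"tz": 0,"wx": 0,"wy": 0,"wz": 0}], claw=255, newtons=25)

```text
t: 5.1
tool_pos: [0.5253, 0.0661, 0.1997]
tcp_rot: [0.361, 0.932, 0.001, 0.003]
contact_force: [3.2, 1.5, 6.7]
finger_gap: 0.318
finger_force: 24.7
```

Call:
send_rows(rows=[{"tx": 0.00977,"ty": 0.01091,"tz": 0,"wx": 0,"wy": 0,"wz": 0.0184},{"tx": 0.00839,"ty": 0.012,"tz": 0,"wx": 0,"wy": 0,"wz": 0.0184},{"tx": 0.00689,"ty": 0.01293,"tz": 0,"wx": 0,"wy": 0,"wz": 0.0184},{"tx": 0.00528,"ty": 0.01366,"tz": 0,"wx": 0,"wy": 0,"wz": 0.0184},{"tx": 0.00361,"ty": 0.01419,"tz": 0,"wx": 0,"wy": 0,"wz": 0.0184},{"tx": 0.00187,"ty": 0.01452,"tz": 0,"wx": 0,"wy": 0,"wz": 0.0184},{"tx": 0.00012,"ty": 0.01464,"tz": 0,"wx": 0,"wy": 0,"wz": 0.0184},{"tx": 0,"ty": 0,"tz": 0,"wx": 0,"wy": 0,"wz": 0}])

```text
t: 6.1
tool_pos: [0.5474, 0.121, 0.1996]
tcp_rot: [-0.036, 0.999, -0.001, 0.003]
contact_force: [5.0, -3.6, 5.1]
finger_gap: 0.32
finger_force: 24.0
```

Call:
send_rows(rows=[{"tx": -0.00125,"ty": 0.01321,"tz": 0,"wx": 0,"wy": 0,"wz": 0.0161},{"tx": -0.00269,"ty": 0.01299,"tz": 0,"wx": 0,"wy": 0,"wz": 0.0161},{"tx": -0.00408,"ty": 0.01263,"tz": 0,"wx": 0,"wy": 0,"wz": 0.0161},{"tx": -0.00544,"ty": 0.0121,"tz": 0,"wx": 0,"wy": 0,"wz": 0.0161},{"tx": 0,"ty": 0,"tz": 0,"wx": 0,"wy": 0,"wz": 0},{"tx": 0,"ty": 0,"tz": 0,"wx": 0,"wy": 0,"wz": 0},{"tx": 0,"ty": 0,"tz": 0,"wx": 0,"wy": 0,"wz": 0},{"tx": 0,"ty": 0,"tz": 0,"wx": 0,"wy": 0,"wz": 0}])

```text
t: 7.1
tool_pos: [0.5397, 0.1514, 0.1995]
tcp_rot: [-0.236, 0.972, -0.002, 0.003]
contact_force: [5.9, -1.6, 3.0]
finger_gap: 0.313
finger_force: 24.6
```

```bash
python3 - <<'E'
from h import *
s=get_state();print(s['tool_pos'],s['tcp_rot'],s['contact_force'],s['joint_pos']);q=s['tcp_rot'];print(np.degrees(2*np.arctan2(q[1],q[0]))-90)
E
```

```text
[0.53972387 0.1513877  0.19950772] [-0.2360597   0.97173087 -0.00169051  0.00347638] [ 5.89184405 -1.62140145  3.00096274] [ 0.20017737  0.30963281  1.58825402 -0.00329578  1.23663087 -1.84617052]
117.3084009207677
```

Call:
send_rows(rows=[{"tx": 0,"ty": 0,"tz": 0,"wx": 0,"wy": 0,"wz": 0},{"tx": 0,"ty": 0,"tz": 0,"wx": 0,"wy": 0,"wz": 0},{"tx": 0,"ty": 0,"tz": 0,"wx": 0,"wy": 0,"wz": 0},{"tx": 0,"ty": 0,"tz": 0.02,"wx": 0,"wy": 0,"wz": 0},{"tx": 0,"ty": 0,"tz": 0.09,"wx": 0,"wy": 0,"wz": 0},{"tx": 0,"ty": 0,"tz": 0.09,"wx": 0,"wy": 0,"wz": 0},{"tx": 0,"ty": 0,"tz": 0.09,"wx": 0,"wy": 0,"wz": 0},{"tx": 0,"ty": 0,"tz": 0,"wx": 0,"wy": 0,"wz": 0}], claw=0)

```text
t: 8.1
tool_pos: [0.5388, 0.1527, 0.3782]
tcp_rot: [-0.235, 0.972, -0.0, 0.006]
contact_force: [-0.4, 0.6, -0.6]
finger_gap: 0.996
finger_force: 0.0
```

```bash
python3 - <<'E'
from h import *
np.set_printoptions(precision=4,suppress=True)
c,p,d=snap('wrist','w2.png'); W=cloud(c,d); s=get_state(); print(s['tool_pos'],s['tcp_rot'])
np.savez('/tmp/w2',W=W,p=p,E=c[4])
for l in('knob_a','stud_top','ratchet'):
    for r in search_frame('wrist',l)[:3]:
        u,v=map(int,r['xy']); print(l,r['score'],r['xy'],W[v,u])
m=(np.hypot(W[...,0]-.475,W[...,1]-.117)<.04)&(W[...,2]>.27)
ys,xs=np.nonzero(m); print('stud',len(xs),xs.mean(),ys.mean(),W[m].mean(0))
E
```

```text
[0.5374 0.1524 0.3751] [-0.2352  0.972  -0.0001  0.0032]
knob_a 0.68 [321.4, 116.9] [0.4631 0.1171 0.2585]
stud_top 0.63 [319.1, 129.7] [0.4711 0.1197 0.281 ]
stud_top 0.24 [320.8, 117.1] [0.464  0.1168 0.2596]
ratchet 0.72 [100.5, 137.3] [ 0.5991 -0.1055  0.0807]
stud 289 325.1038062283737 133.68512110726644 [0.4718 0.1245 0.2797]
```

View pics/w2.png

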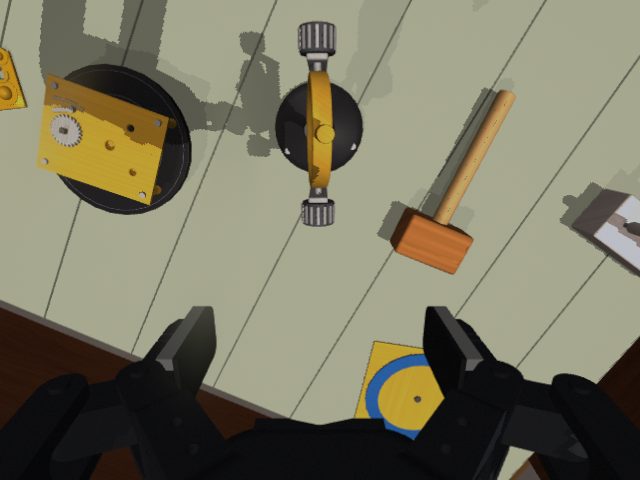

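The ratchet is at (66,131), the knobs at (318,213) and (317,40), and the stud end at (325,133).

```bash
cat > m.py <<'E'
from h import *
import sys
np.set_printoptions(precision=4,suppress=True)
def meas(c,p,W,near,far,rat):
    out=[]
    for (u,v) in (near,far):
        m=np.zeros((480,640),bool);m[v-20:v+20,u-24:u+24]=1; m&=(W[...,2]>.19)
        ys,xs=np.nonzero(m); col=np.array([xs[ys==y].size for y in range(480)])
        yy=[y for y in range(480) if col[y]>24]   # knob rows are wide
        k=np.isin(ys,yy); u0=(np.percentile(xs[k],1)+np.percentile(xs[k],99))/2
        print('knob',u0,min(yy),max(yy)); out.append(atz(c,u0,(min(yy)+max(yy))/2,.215))
    a,b=out; C=(a+b)/2; h=np.degrees(np.arctan2(*(a-b)[1::-1]))
    s=p[rat[1]-18:rat[1]+19,rat[0]-18:rat[0]+19].astype(int); m=(s.max(2)-s.min(2)<45)&(s.max(2)>60)
    m=cv2.morphologyEx(m.astype(np.uint8),cv2.MORPH_OPEN,np.ones((5,5)))
    ys,xs=np.nonzero(m); ru,rv=xs.mean()+rat[0]-18,ys.mean()+rat[1]-18
    R=atz(c,ru,rv,.084); d=R-C
    print('a,b',a,b,'C',C,'span',np.linalg.norm(a-b),'axis',h,'ratchet',ru,rv,m.sum(),R)
    print('heading',np.degrees(np.arctan2(d[1],d[0])),'want axis',np.degrees(np.arctan2(d[1],d[0]))+90,'tilt',np.degrees(np.arctan2(-d[2],np.hypot(d[0],d[1]))))
    return C,R
E
python3 - <<'E'
from m import *
Z=np.load('/tmp/w2.npz'); c=cal('wrist')[:4]+(Z['E'],); meas(c,Z['p'],Z['W'],(318,213),(317,40),(66,131)); print(atz(c,66,131,.084))
st=Z['W']
E
```

```text
knob 318.5 200 224
knob 317.0 23 55
a,b [0.5333 0.1509 0.215 ] [0.4147 0.0889 0.215 ] C [0.474  0.1199 0.215 ] span 0.13378598528096447 axis 27.64016470244396 ratchet 65.53761969904241 130.19288645690835 731 [ 0.609  -0.1422  0.084 ]
heading -62.73808611638612 want axis 27.26191388361388 tilt 23.957823394295175
[ 0.6097 -0.1414  0.084 ]
```

Call:
send_rows(rows=[{"tx": -0.0272,"ty": -0.0125,"tz": -0.0125,"wx": -0.0031,"wy": -0.0016,"wz": 0},{"tx": -0.0272,"ty": -0.0125,"tz": -0.0125,"wx": -0.0031,"wy": -0.0016,"wz": 0},{"tx": -0.0272,"ty": -0.0125,"tz": -0.0125,"wx": -0.0031,"wy": -0.0016,"wz": 0},{"tx": -0.0272,"ty": -0.0125,"tz": -0.0125,"wx": -0.0031,"wy": -0.0016,"wz": 0},{"tx": 0,"ty": 0,"tz": 0,"wx": 0,"wy": 0,"wz": 0},{"tx": 0,"ty": 0,"tz": 0,"wx": 0,"wy": 0,"wz": 0},{"tx": 0,"ty": 0,"tz": 0,"wx": 0,"wy": 0,"wz": 0},{"tx": 0,"ty": 0,"tz": 0,"wx": 0,"wy": 0,"wz": 0}])

```text
t: 9.3
tool_pos: [0.4717, 0.1222, 0.3417]
tcp_rot: [-0.235, 0.971, -0.043, 0.01]
contact_force: [-0.1, -0.2, 1.0]
finger_gap: 0.998
finger_force: 0.0
```

```bash
cat >> m.py <<'E'
from scipy.spatial.transform import Rotation as Ro
def tool():
    s=get_state(); R=Ro.from_quat(s['tcp_rot']).as_matrix(); z=-R[:,2]; y=R[:,1]
    h=np.array([-.4586,.8886,0])
    print('pos',s['tool_pos'],'F',s['contact_force'],'gap',s['finger_gap']*85,'lean along h',np.degrees(np.arctan2(z@h,z[2])),'side',np.degrees(np.arcsin(z@np.array([.8886,.4586,0]))),'yhead',np.degrees(np.arctan2(y[1],y[0])))
    print(s['joint_pos'],s['t'])
E
python3 -c "
from m import *
tool()"
```

```text
pos [0.4717 0.1222 0.3417] F [-0.073  -0.186   0.9922] gap 84.80495035627085 lean along h 5.0183313248469315 side -0.00854670132627158 yhead 117.18407646217632
[ 0.2315  0.1034  1.5025 -0.0851  1.5144 -1.8099] 9.3
```

Call:
send_rows(rows=[{"tx": 0,"ty": 0,"tz": -0.032,"wx": 0,"wy": 0,"wz": 0},{"tx": 0,"ty": 0,"tz": -0.032,"wx": 0,"wy": 0,"wz": 0},{"tx": 0,"ty": 0,"tz": -0.032,"wx": 0,"wy": 0,"wz": 0},{"tx": 0,"ty": 0,"tz": -0.032,"wx": 0,"wy": 0,"wz": 0},{"tx": 0,"ty": 0,"tz": 0,"wx": 0,"wy": 0,"wz": 0},{"tx": 0,"ty": 0,"tz": 0,"wx": 0,"wy": 0,"wz": 0},{"tx": 0,"ty": 0,"tz": 0,"wx": 0,"wy": 0,"wz": 0},{"tx": 0,"ty": 0,"tz": 0,"wx": 0,"wy": 0,"wz": 0}])

```text
t: 10.3
tool_pos: [0.4715, 0.1222, 0.2657]
tcp_rot: [-0.235, 0.971, -0.043, 0.011]
contact_force: [0.8, -0.8, 0.2]
finger_gap: 1.001
finger_force: 0.0
```

Call:
send_rows(rows=[{"tx": 0,"ty": 0,"tz": 0,"wx": 0,"wy": 0,"wz": 0},{"tx": 0,"ty": 0,"tz": 0,"wx": 0,"wy": 0,"wz": 0},{"tx": 0,"ty": 0,"tz": 0,"wx": 0,"wy": 0,"wz": 0},{"tx": 0,"ty": 0,"tz": 0,"wx": 0,"wy": 0,"wz": 0},{"tx": 0,"ty": 0,"tz": 0,"wx": 0,"wy": 0,"wz": 0},{"tx": 0,"ty": 0,"tz": 0,"wx": 0,"wy": 0,"wz": 0},{"tx": 0,"ty": 0,"tz": 0,"wx": 0,"wy": 0,"wz": 0},{"tx": 0,"ty": 0,"tz": 0,"wx": 0,"wy": 0,"wz": 0}], claw=255, newtons=20)

```text
t: 11.3
tool_pos: [0.4711, 0.122, 0.265]
tcp_rot: [-0.235, 0.971, -0.043, 0.01]
contact_force: [-0.9, -1.2, 1.0]
finger_gap: 0.128
finger_force: 19.6
```

```bash
python3 -c "
from m import *
tool()"
```

```text
pos [0.4711 0.122  0.265 ] F [-0.9068 -1.2079  1.0253] gap 10.882437796837188 lean along h 5.043319819804112 side -0.0030612920154609274 yhead 117.1935770420473
[ 0.2316  0.1483  1.6407 -0.0879  1.332  -1.7939] 11.3
```

Call:
send_rows(rows=[{"tx": 0.00276,"ty": -0.00535,"tz": 0.0003,"wx": 0.0102,"wy": 0.00526,"wz": 0},{"tx": 0.00277,"ty": -0.00536,"tz": -0.0001,"wx": 0.0102,"wy": 0.00526,"wz": 0},{"tx": 0.00275,"ty": -0.00533,"tz": -0.0006,"wx": 0.0102,"wy": 0.00526,"wz": 0},{"tx": 0.00273,"ty": -0.00529,"tz": -0.001,"wx": 0.0102,"wy": 0.00526,"wz": 0},{"tx": 0.00269,"ty": -0.00521,"tz": -0.0014,"wx": 0.0102,"wy": 0.00526,"wz": 0},{"tx": 0.00264,"ty": -0.00511,"tz": -0.0018,"wx": 0.0102,"wy": 0.00526,"wz": 0},{"tx": 0.00257,"ty": -0.00498,"tz": -0.0022,"wx": 0.0102,"wy": 0.00526,"wz": 0},{"tx": 0,"ty": 0,"tz": 0,"wx": 0,"wy": 0,"wz": 0}])

```text
t: 12.3
tool_pos: [0.4833, 0.0988, 0.2608]
tcp_rot: [-0.229, 0.951, 0.201, -0.049]
contact_force: [-0.9, -3.2, 4.9]
finger_gap: 0.129
finger_force: 19.9
```

```bash
python3 -c "
from m import *
tool()"
```

```text
pos [0.4833 0.0988 0.2608] F [-0.8905 -3.2092  4.8636] gap 10.930134299009458 lean along h -23.930637593870966 side -0.03578229812442001 yhead 117.04913273887624
[-0.1399  0.2785  1.5552  0.3378  1.5592 -2.2301] 12.3
```

Call:
send_rows(rows=[{"tx": 0,"ty": 0,"tz": 0,"wx": 0,"wy": 0,"wz": 0},{"tx": 0,"ty": 0,"tz": 0,"wx": 0,"wy": 0,"wz": 0},{"tx": 0,"ty": 0,"tz": 0,"wx": 0,"wy": 0,"wz": 0},{"tx": 0,"ty": 0,"tz": 0,"wx": 0,"wy": 0,"wz": 0},{"tx": 0.0124,"ty": -0.0241,"tz": 0.061,"wx": 0,"wy": 0,"wz": 0},{"tx": 0.0124,"ty": -0.0241,"tz": 0.061,"wx": 0,"wy": 0,"wz": 0},{"tx": 0.0124,"ty": -0.0241,"tz": 0.061,"wx": 0,"wy": 0,"wz": 0},{"tx": 0.0124,"ty": -0.0241,"tz": 0.061,"wx": 0,"wy": 0,"wz": 0}], claw=0)

```text
t: 13.3
tool_pos: [0.5122, 0.0421, 0.4084]
tcp_rot: [-0.23, 0.951, 0.201, -0.049]
contact_force: [1.0, 0.2, 0.3]
finger_gap: 0.995
finger_force: 0.0
```

Call:
send_rows(rows=[{"tx": 0.05,"ty": 0.025,"tz": 0,"wx": -0.022,"wy": -0.0114,"wz": 0},{"tx": 0.05,"ty": 0.025,"tz": 0,"wx": -0.022,"wy": -0.0114,"wz": 0},{"tx": 0.02,"ty": 0.03,"tz": 0,"wx": -0.0149,"wy": -0.0077,"wz": 0},{"tx": 0,"ty": 0,"tz": 0,"wx": 0,"wy": 0,"wz": 0},{"tx": 0,"ty": 0,"tz": 0,"wx": 0,"wy": 0,"wz": 0},{"tx": 0,"ty": 0,"tz": 0,"wx": 0,"wy": 0,"wz": 0},{"tx": 0,"ty": 0,"tz": 0,"wx": 0,"wy": 0,"wz": 0},{"tx": 0,"ty": 0,"tz": 0,"wx": 0,"wy": 0,"wz": 0}])

```text
t: 14.3
tool_pos: [0.5842, 0.0894, 0.4072]
tcp_rot: [-0.234, 0.972, 0.0, 0.0]
contact_force: [-0.4, 0.2, 0.8]
finger_gap: 1.001
finger_force: 0.0
```

```bash
python3 - <<'E'
from m import *
tool()
c,p,d=snap('wrist','w3.png'); W=cloud(c,d); np.savez('/tmp/w3',W=W,p=p,E=c[4])
m=(np.hypot(W[...,0]-.485,W[...,1]-.1)<.05)&(W[...,2]>.263)
ys,xs=np.nonzero(m); print('stud',len(xs),xs.mean(),ys.mean(),W[m].mean(0))
E
```

```text
pos [0.5842 0.0894 0.4072] F [-0.4352  0.2297  0.7576] gap 85.12583236140917 lean along h -0.02969177619289156 side -0.0321314042382345 yhead 117.11578082763948
[ 0.0799  0.251   1.1566  0.0007  1.7337 -1.9641] 14.3
stud 270 387.45185185185187 118.11851851851851 [0.4859 0.0973 0.2731]
```

View pics/w3.png

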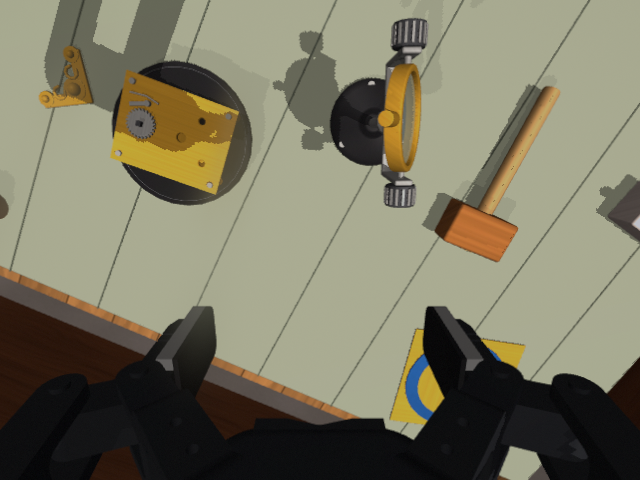

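The lens now leans toward the movement. The knobs are at (400,195) and (410,34), the ratchet at (141,124), and the stud end at (388,118).

```bash
python3 - <<'E'
from m import *
def check(c,p,W,C,R):
    n=(R-C)/np.linalg.norm(R-C); s=np.cross([0,0,1],n); s/=np.linalg.norm(s); up=np.cross(n,s)
    Q=W-C; x,y,z=Q@n,Q@s,Q@up; g=p.astype(int); gold=(g[...,0]-g[...,2]>50)
    rr=np.hypot(y,z)
    st=gold&(rr>52)&(rr<70)&(abs(y)<12)&(abs(x)<25); X=x[st]; print('stud pts',st.sum(),'x',X.min(),X.max(),X.mean(),'y',y[st].mean(),'z',z[st].mean())
    top=st&(rr>64.0e-3*1000) if 0 else st
    rm=gold&(rr>.036)&(rr<.047)&(abs(x)<.03); A=np.c_[y[rm],z[rm],np.ones(rm.sum())]
    k=x[rm]>0; print('rim',rm.sum(), 'x pct',np.percentile(x[rm],[2,25,50,75,98]))
    for zz in np.arange(-.045,.045,.015):
        q=rm&(z>zz)&(z<=zz+.015); 
        if q.sum()>5: print('  z',zz,q.sum(),np.percentile(x[q],[5,50,95]))
    st=gold&(z>.048)&(z<.07)&(abs(y)<.012)&(abs(x)<.025)
    for lo,hi in((.048,.054),(.054,.06),(.06,.064),(.064,.07)):
        q=st&(z>lo)&(z<=hi); print('  stud z',lo,q.sum(),np.percentile(x[q],[3,97]) if q.sum() else '',np.percentile(y[q],[3,97]) if q.sum() else '')
Z=np.load('/tmp/w3.npz'); c=cal('wrist')[:4]+(Z['E'],); C,R=meas(c,Z['p'],Z['W'],(400,195),(410,34),(141,124)); print(atz(c,141,124,.084))
check(c,Z['p'],Z['W'],C,R)
cs,ps,ds=snap('scene','s3.png'); C=np.array([.475,.1185,.215]);R=np.array([.6105,-.1447,.084]); print('scene'); check(cs,ps,cloud(cs,ds),C,R)
cv2.imwrite('pics/s3c.png',cv2.resize(ps[200:320,190:450,::-1],None,fx=3,fy=3,interpolation=cv2.INTER_CUBIC))
E
```

```text
knob 399.5 183 205
knob 409.0 20 50
a,b [0.5328 0.1501 0.215 ] [0.4151 0.0889 0.215 ] C [0.474  0.1195 0.215 ] span 0.13269225013825883 axis 27.467098080269633 ratchet 140.11663807890224 122.99828473413379 583 [ 0.6094 -0.1431  0.084 ]
heading -62.715075348124266 want axis 27.284924651875734 tilt 23.915096675332098
[ 0.61   -0.1417  0.084 ]Traceback (most recent call last):
  File "<stdin>", line 17, in <module>
  File "<stdin>", line 6, in check
    return umr_minimum(a, axis, None, out, keepdims, initial, where)
ValueError: zero-size array to reduction operation minimum which has no identity
```

```bash
python3 - <<'E'
from m import *
def check(p,W,C,R):
    n=(R-C)/np.linalg.norm(R-C); s=np.cross([0,0,1],n); s/=np.linalg.norm(s); up=np.cross(n,s)
    Q=W-C; x,y,z=Q@n,Q@s,Q@up; g=p.astype(int); gold=(g[...,0]-g[...,2]>50); rr=np.hypot(y,z)
    rm=gold&(rr>.036)&(rr<.047)&(abs(x)<.02)
    for zz in np.arange(-.045,.045,.015):
        q=rm&(z>zz)&(z<=zz+.015)
        if q.sum()>5: print('  rim z',zz,q.sum(),np.percentile(x[q],[5,50,95]))
    q=gold&(z>.062)&(z<.072)&(abs(y)<.015)&(abs(x)<.015); print('  stud end',q.sum(),x[q].mean(),y[q].mean(),z[q].mean())
Z=np.load('/tmp/w3.npz'); check(Z['p'],Z['W'],np.array([.474,.1195,.215]),np.array([.6096,-.1425,.084]))
cs,ps,ds=snap('scene'); check(ps,cloud(cs,ds),np.array([.475,.1185,.215]),np.array([.6105,-.1447,.084]))
E
```

```text
rim z -0.045 379 [-0.0066 -0.0044 -0.0018]
  rim z -0.03 180 [-0.0065 -0.0046 -0.0018]
  rim z -0.015 89 [-0.0065 -0.0054 -0.0021]
  rim z 0.0 68 [-0.0068 -0.0059  0.0038]
  rim z 0.015 366 [-0.0064 -0.001   0.0059]
  rim z 0.03 1271 [-0.006  -0.0005  0.0062]
  stud end 212 0.00025232631273061444 0.0003499542237722674 0.06515677881787652
  rim z -0.045 70 [-0.0056 -0.0035 -0.0005]
  rim z -0.03 40 [-0.0057 -0.0042 -0.0001]
  rim z -0.015 29 [-0.0056 -0.0037 -0.0006]
  rim z 0.0 45 [-0.0052 -0.0022  0.0063]
  rim z 0.015 64 [-0.0052 -0.0013  0.0071]
  rim z 0.03 126 [-0.0051 -0.0011  0.0076]
  stud end 39 0.0013439198896510961 0.002634075138174857 0.06685606713643442
```

The stud end lies 0.3 mm off the aim plane. The back edge of the rim is parallel to that plane within about 0.5°. The lens is aimed, so I'm handing in.

```bash
python3 -c "
from plant import order
print(order.sign_off())"
```

```text
the job is handed in; nothing more can be done
None
```

The magnifier now looks at the ratchet wheel: the last camera check put both swivel and tilt within about 0.5° of the line to its middle. The gripper let go and backed clear at 14.3 s, and I handed the job in; no verdict came back.

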